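# Try the sleeves on the mounting pin, hold the right one over the drilled hole

### The job

Only one of the two brass sleeves slides freely on the plinth's steel mounting pin: slip that one right down the pin until it rests on the plinth to prove it, and leave the one that does not fit in the scrap tray. Then carry the good sleeve to the drilled carving and finish while still holding it, steady and upright, centred over the hole about a finger's width (15 mm) above the stone and not touching it, so that I can butter the hole with adhesive. Leave the tools, the offcut and the figure where they are.

Things in the scene. Friction and masses are not known exactly. Their poses are not given: they have to be found in the camera images.
- sleeve_a: A brass sleeve (plain tube), 26 mm outside diameter, 55 mm long, 0.1 to 0.25 kg, standing on end on the bench at the start. Origin at the middle of the tube on its axis, 27.5 mm from either end; z along the tube. Its bore is either 17 mm or 12 mm, the other sleeve having the other; only the 17 mm bore goes over the plinth's 14 mm pin, the 12 mm one stops on the pin's bevelled tip. Look into the bore or try it on the pin to tell which it is.
- sleeve_b: A brass sleeve (plain tube), 26 mm outside diameter, 55 mm long, 0.1 to 0.25 kg, standing on end on the bench at the start. Origin at the middle of the tube on its axis, 27.5 mm from either end; z along the tube. Its bore is either 17 mm or 12 mm, the other sleeve having the other; only the 17 mm bore goes over the plinth's 14 mm pin, the 12 mm one stops on the pin's bevelled tip. Look into the bore or try it on the pin to tell which it is.
- plinth: Polished marble plinth, fixed, 120 x 120 mm at the foot, flat top 112 x 112 mm at 40 mm height, with a steel mounting pin standing up from the middle of its top. Origin at the middle of its underside, z up. It may stand on the left or on the right.
- pin_foot (a point): Point on the pin's axis at the plinth's top face (40 mm above the bench). The pin is 14 mm in diameter and stands 45 mm above the face; its top 8 mm is bevelled to 7 mm.
- pin_tip (a point): Top of the pin, on its axis, 85 mm above the bench.
- carving: Rough-hewn limestone carving standing foot up, fixed: about 135 x 122 mm over its rough sides, flat sawn top at 110 mm height with a hole drilled into it and pencil lines crossing at the hole. Origin at the middle of its underside, z up. It stands on the side opposite to the plinth.
- hole (a point): Centre of the hole's mouth, in the plane of the carving's flat top (110 mm above the bench). The hole is upright, 36 mm in diameter, 65 mm deep; z up.
- tray: Scrap tray of sheet metal, fixed, 100 mm (its x) by 150 mm (its y), walls 30 mm high and 4 mm thick, floor 4 mm. Origin at the middle of its underside.
- offcut: Rough lump of limestone between the plinth and the carving, about 78 x 110 mm, 80 mm high, 1.5 kg, loose; leave it. Origin at the middle of its underside.
- hammer_1: Club hammer standing on its head, handle up, 210 mm high, head 42 x 100 mm, loose; leave it. Origin at the middle of its underside.
- hammer_2: Second club hammer standing on its head, handle up, 197 mm high, loose; leave it. Origin at the middle of its underside.
- mallet: Round wooden mallet standing on its head, handle up, 108 mm across, 236 mm high, loose; leave it. Origin at the middle of its underside.
- chisel_1: Flat stone chisel lying on the bench, 195 mm long (its x, edge to +x), 22 mm wide, 13 mm thick, loose; leave it. Origin at its middle, on the bench.
- chisel_2: Narrow stone chisel lying on the bench, 195 mm long (its x, edge to +x), 13 mm thick, loose; leave it. Origin at its middle, on the bench.
- torso: Small white torso figure, 182 mm high, 80 mm wide, standing, loose; leave it. Origin at the middle of its underside.
Things that resemble listed ones, but are neither listed nor needed, are in the scene too. What is shaped like the tray but red or turquoise is not meant.

How it is judged (in metres and radians):
On the way:
1. the sleeve that fits is slid right down the mounting pin, resting on the plinth's top (horizontal distance between sleeve_a and pin_foot below 0.005 m and z of sleeve_a in the frame of pin_foot below 0.0325 m and angle between the z axis of sleeve_a and the z axis of plinth, either way round below 0.12 rad), for 0.2 s.
At the end, for the whole second after the job is handed in: The fitting sleeve, once slid to within 5 mm of the plinth's top, is held still in the fingers: axis within 5 mm of the hole's, upright within 0.1 rad, lower end 4 to 30 mm above the stone, not touching it. The other sleeve is released, at rest in the scrap tray (horizontal distance between sleeve_a and hole below 0.005 m and z of sleeve_a in the frame of hole between 0.0315 and 0.0575 m and angle between the z axis of sleeve_a and the z axis of carving, either way round below 0.1 rad and contact force between sleeve_a and carving below 0.05 N and contact force between sleeve_a and the fingers above 1 N and linear speed of each of sleeve_a, sleeve_b below 0.02 m/s and angular speed of sleeve_a below 0.15 rad/s and x of sleeve_b in the frame of tray between -0.046 and 0.046 m and y of sleeve_b in the frame of tray between -0.071 and 0.071 m and z of sleeve_b in the frame of tray between 0 and 0.045 m and contact force between sleeve_b and the fingers below 0.05 N); the arm keeps its last pose, push and grip.
It fails at once if the offcut, a hammer, the mallet, a chisel or the torso figure is moved by more than 30 mm or knocked over (distance of any of offcut, hammer_1, hammer_2, mallet, chisel_1, chisel_2, torso from where it was at the start of the episode above 0.03 m or angle between any of hammer_1, hammer_2, mallet, torso's own z axis and vertical above 0.5 rad).
It also fails if it takes over 72 s, if anything falls off the work surface, if the arm or the gripper's body presses on something with over 40 N, if the wrist force passes 120 N, or if a joint passes its speed limit or range.

### The arm

A 6-joint arm with a two-finger parallel gripper is mounted at the origin on the work surface. World frame = base frame: x ahead of the robot, y to its left, z up, the work surface at z = 0. Lengths are in mm, angles in rad, forces in N, time in s.
With the tool pointing down it reaches from about 200 to 875 mm from the base axis. Payload 3.4 kg.
Tool frame: the origin (TCP) lies at the very end of the fingers, on their centre line; the grasp point (between the pads) lies 19 mm behind it; z points along the fingers, y is the line along which they close (so a half turn about z gives the same grasp; the last joint's range is limited). The gripper opens to 94 mm and grips with 3 to 60 N. Pads are 16 mm wide; open, the fingers measure 119 mm over their backs; the gripper's body (75 mm by 177 mm) begins 78 mm behind the grasp point.
Start: joints at [-1.45, 0.276, 1.505, -0, 1.361, -0.121], TCP at [137.681, -558.309, 205.493] pointing down, gripper open.
Joint ranges: [-2.89, 2.89], [-0.75, 2.08], [0.22, 2.7], [-1.18, 4.32], [0.11, 2.71], [-2.7, 2.7]. Speed limits (rad/s): [2.57, 2.57, 3.14, 3.14, 3.14, 3.14].

### API

Orientations are given as a unit quaternion [w, x, y, z].
In Python, from cell import ctrl gives the robot as it stands.
- The arm moves only by the shell command python3 -m jog 'ROWS' [OPENING] [FORCE]. ROWS is JSON, one flat list of numbers, 4 for each row, row after row: the shift along the tool's x, y, z in cm, then the turn about the tool's z in rad. A call has 1 to 10 rows; each row is the pose to reach, as a shift and turn from the pose commanded when the call began, along the tool's axes at that moment; what a row does not reach only later rows make up. A row lasts 1/12 s, in which the tool goes at most 41.7 mm and 7.16 degrees, less where a joint would pass 70% of its speed; a pose out of reach is approached as far as the arm can. A call with a gripper value outside its range is refused whole. OPENING is the finger opening in cm, from 0 to 9.4, set as the call begins (- or left out, the last holds). The fingers move at their own pace and stop on an object; FORCE is the grip in N (left out, the last holds). Time passes only in rows, so rows that repeat a pose let the fingers close. It gives the time, the measured TCP pose, the force, the opening and the grip force at its end, in the units of the state.
- ctrl.get_state(): the state, without advancing time (a new reading comes with each control period).
- ctrl.camera(name): name is "scene" or "top" or "wrist"; returns a dict with "image" (384x512x3 uint8, red, green, blue), "range_z" (384x512 float32, mm along the optical axis (not along the pixel's ray), 0 where there is no reading), "fovy" (degrees; the focal length in pixels is half the picture's height over the tangent of half this angle, whatever the lens; pixels are square), "cx", "cy" (the principal point, pixels), "dist_coeffs" ([k1, k2, p1, p2, k3] as OpenCV has them; the pictures are not rectified), "world_from_camera" (4x4, takes a point from camera to world coordinates). Camera axes: x right, y down, z forward; pixel columns grow to the right and rows downward; lengths in mm; the calibration is good to about 2 mm. A picture is of the moment at which its call begins.
- ctrl.sign_off(): hands the job in; it is judged then, once.
The state is a dict: "time": time; "q": joint angles; "qd": joint speeds; "effort": joint torques, N m; "tcp_pos": TCP position; "tool_rot": TCP orientation; "contact_force": force on the tool from outside, world axes, zero at the start; "moment": the same for the moment, N m; "grip_width": finger opening in mm; "grasp_force": force on a finger pad.
Only numpy, scipy, OpenCV 4.12 (cv2) and the standard library are available. Lean on these libraries where they do the work, as an engineer would, in place of code of your own. Each camera call takes 0.05 s, during which the arm holds its last target. There are 200 camera calls.

## Working session

There is one attempt and no reset: what is moved stays moved. The work goes in short steps, Python scripts to look and compute and a shell command to move; the robot and the scene stay as the last step left them, time stands still between calls to the robot, and variables do not carry over. Pictures are saved under pics/ and viewed, at most 10 in all, crops included, and the job is handed in when it is done.

```bash
ls; mkdir -p pics; python3 - <<'E'
from cell import ctrl
import cv2,numpy as np
s=ctrl.get_state();print({k:np.round(v,3).tolist() for k,v in s.items()})
for n in("top","scene"):
    c=ctrl.camera(n);cv2.imwrite(f'pics/{n}0.png',c["image"][...,::-1]);np.savez(f'{n}0.npz',**c)
    print(n,c['fovy'],c['cx'],c['cy'],c['dist_coeffs'],np.round(c['world_from_camera'],3).tolist())
a=cv2.imread('pics/top0.png');cv2.imwrite('pics/top0b.png',cv2.resize(a,(800,600),interpolation=cv2.INTER_CUBIC))
E
```

```text
pics
{'time': 0.0, 'q': [-1.45, 0.277, 1.506, 0.0, 1.361, -0.121], 'qd': [0.001, -0.0, -0.0, 0.0, -0.0, 0.001], 'effort': [0.001, -40.459, -23.723, 0.07, 0.035, -0.0], 'tcp_pos': [137.605, -557.73, 204.628], 'tool_rot': [-0.001, 0.993, 0.121, 0.0], 'contact_force': [0.244, 0.215, 0.885], 'moment': [-0.009, -0.053, 0.005], 'grasp_force': 0.0, 'grip_width': 94.018}
top 45.54268738931928 256.88242808531106 191.30038982606047 [-0.04922948  0.          0.          0.          0.        ] [[-0.021, -0.986, 0.165, 243.615], [-1.0, 0.022, 0.009, -15.748], [-0.013, -0.165, -0.986, 1758.945], [0.0, 0.0, 0.0, 1.0]]
scene 50.1207692552925 260.16969656120085 192.8078231240095 [0.0421423 0.        0.        0.        0.       ] [[-0.472, 0.475, -0.743, 1344.64], [0.881, 0.274, -0.385, 423.566], [0.021, -0.836, -0.548, 717.449], [0.0, 0.0, 0.0, 1.0]]
```

View pics/top0b.png

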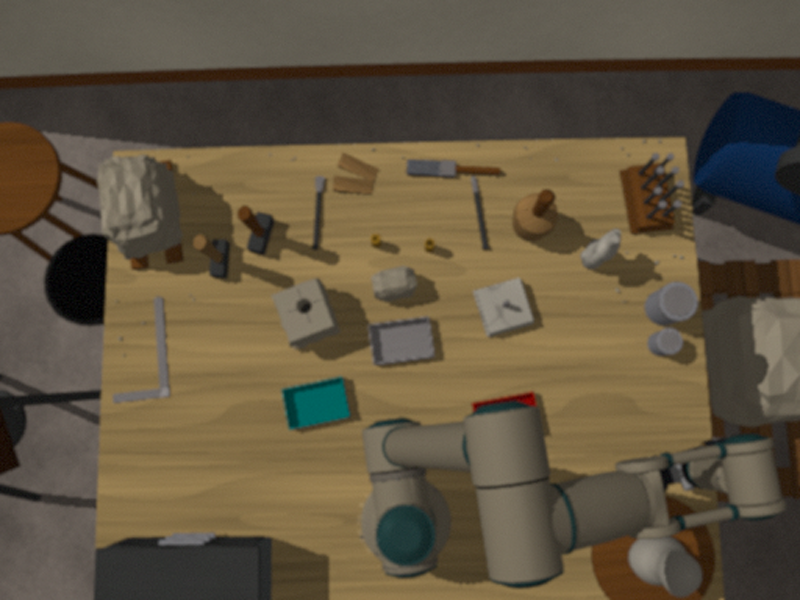

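View pics/scene0.png

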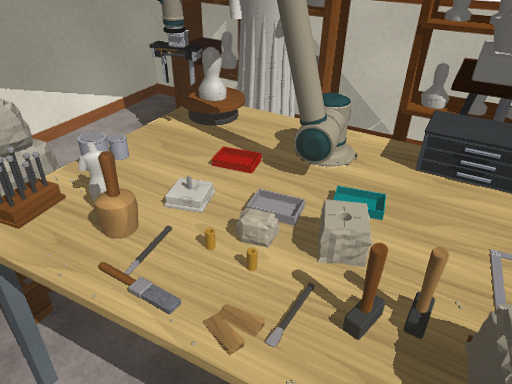

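The top view shows the sleeves at (376,240) and (429,245), the plinth pin at about (508,304), the carving hole at (304,306) and the grey tray at (404,342), in the 800x600 picture. In the scene view the sleeves are at (210,238) and (252,259). Next I'll locate all of these in world coordinates.

```bash
cat > h.py <<'E'
import numpy as np,cv2
def K(c):
    f=c['image'].shape[0]/2/np.tan(np.radians(float(c['fovy']))/2)
    return np.array([[f,0,c['cx']],[0,f,c['cy']],[0,0,1]],float)
def at_z(c,uv,z):
    "pixels -> world points in the plane of height z"
    p=cv2.undistortPoints(np.float64(uv).reshape(-1,1,2),K(c),np.float64(c['dist_coeffs']))[:,0]
    W=c['world_from_camera'];d=np.c_[p,np.ones(len(p))]@W[:3,:3].T;o=W[:3,3]
    return o+d*((z-o[2])/d[:,2])[:,None]
def cloud(c):
    h,w=c['range_z'].shape;v,u=np.mgrid[:h,:w]
    p=cv2.undistortPoints(np.float64(np.dstack([u,v])).reshape(-1,1,2),K(c),np.float64(c['dist_coeffs']))[:,0]
    z=c['range_z'].reshape(-1,1);W=c['world_from_camera']
    P=(np.c_[p,np.ones(len(p))]*z)@W[:3,:3].T+W[:3,3];P[z[:,0]==0]=np.nan
    return P.reshape(h,w,3)
def rows(s,target,yaw=None):
    "shift in tool axes (cm) to world target TCP"
    from scipy.spatial.transform import Rotation as R
    q=s['tool_rot'];r=R.from_quat([q[1],q[2],q[3],q[0]])
    return np.round(r.inv().apply(np.array(target)-s['tcp_pos'])/10,2)
E
python3 - <<'E'
import numpy as np,cv2
from h import *
c=dict(np.load('top0.npz'));k=1.5625
for n,uv,z in[('sl1',(376,238),55),('sl2',(429,243),55),('pin',(507,300),85),('hole',(304,306),110),('tray',(404,342),4)]:
    print(n,at_z(c,[np.array(uv)/k],z).round(1))
P=cloud(c)
def box(n,x0,y0,x1,y1,lo,hi):
    Q=P[int(y0/k):int(y1/k),int(x0/k):int(x1/k)].reshape(-1,3);Q=Q[(Q[:,2]>lo)&(Q[:,2]<hi)]
    r=cv2.minAreaRect(Q[:,:2].astype(np.float32));print(n,len(Q),Q.mean(0).round(1),np.round(r[0],1),np.round(r[1],1),round(r[2],1))
box('sl1',365,228,390,252,45,65);box('sl2',418,232,440,256,45,65)
box('pin',490,285,525,320,60,95);box('plinth',460,270,550,345,33,48);box('carv',260,265,350,360,103,118)
box('tray',360,310,445,370,20,40);box('offcut',365,255,425,305,20,95)
box('ham1',240,200,275,260,15,225);box('ham2',190,225,235,285,15,225);box('mallet',505,180,560,245,15,250)
E
```

```text
sl1 [[682.   59.5  55. ]]
sl2 [[666.3 -70.2  55. ]]
pin [[ 515.7 -250.4   85. ]]
hole [[508.2 228.2 110. ]]
tray [[429.7  -3.4   4. ]]
sl1 28 [680.6  64.7  55.3] [679.9  64. ] [19.8 22.8] 88.3
sl2 27 [666.2 -67.9  53.7] [667.6 -68.4] [23.6 23.6] 23.6
pin 14 [ 510.  -246.7   79.2] [ 510.9 -247.1] [10.5 11.9] 43.7
plinth 771 [ 510.8 -247.3   40.1] [ 511.1 -248.2] [112.2 113.7] 15.1
carv 877 [497.3 232.3 110.5] [498.7 233.6] [127.3 112.6] 19.6
tray 158 [434.1   8.2  29.7] [432.5   6.3] [100.9 149.8] 6.5
offcut 513 [565.6  19.5  69.4] [570.  20.] [ 73.9 106.2] 8.9
ham1 433 [703.5 346.4  90.4] [708.7 349.9] [ 44.7 101.9] 74.0
ham2 399 [642.7 448.7  88.1] [661.5 454.6] [127.4  63.5] 12.5
mallet 736 [ 711.2 -319.6  122.5] [ 719.5 -325.4] [105.1  96.6] 59.9
```

```bash
python3 -m jog '[3,-2,-3,0,6,-4,-6,0,9,-6.5,-9,0,12,-8.5,-9.5,0,15.5,-10.5,-9.5,0,19,-13,-9.5,0,22,-15.5,-9.5,0,25,-17.5,-9.5,0,28,-19.5,-9.5,0,30,-21,-9.5,0]'; python3 -m jog '[3,-2,0,0,6,-4,0,0,9,-6.5,0,0,12,-8.5,0,0,15.5,-10.5,0,0,19,-13,0,0,22,-15.5,0,0,25,-17.5,0,0,28,-19.5,0,0,30,-21,0,0]'; python3 -m jog '[0,0,0,0,0,0,0,0]'
python3 - <<'E'
from cell import ctrl
import cv2,numpy as np
from h import *
s=ctrl.get_state();c=ctrl.camera('wrist');np.savez('w1.npz',**c)
cv2.imwrite('pics/w1.png',c["image"][...,::-1]);print(s['time'],s['tcp_pos'],s['tool_rot'],np.round(c['world_from_camera'],2).tolist())
E
```

```text
time: 0.93
tcp_pos: [380.3, -279.5, 300.3]
tool_rot: [-0.001, 0.993, 0.122, 0.0]
contact_force: [-0.1, -0.3, -0.5]
grip_width: 94.4
grasp_force: 0.0
time: 1.77
tcp_pos: [621.3, -4.1, 299.4]
tool_rot: [-0.001, 0.993, 0.122, -0.0]
contact_force: [0.7, -0.4, -0.2]
grip_width: 94.4
grasp_force: 0.0
time: 1.93
tcp_pos: [619.8, -5.8, 299.2]
tool_rot: [-0.0, 0.993, 0.122, -0.001]
contact_force: [0.2, -0.3, 0.3]
grip_width: 94.0
grasp_force: 0.0
1.9333 [619.81339995  -5.8079882  299.20815634] [-2.01445718e-05  9.92559563e-01  1.21754583e-01 -1.15560720e-03] [[0.24, -0.93, -0.28, 699.38], [-0.97, -0.23, -0.07, 13.75], [-0.0, 0.28, -0.96, 478.86], [0.0, 0.0, 0.0, 1.0]]
```

View pics/w1.png

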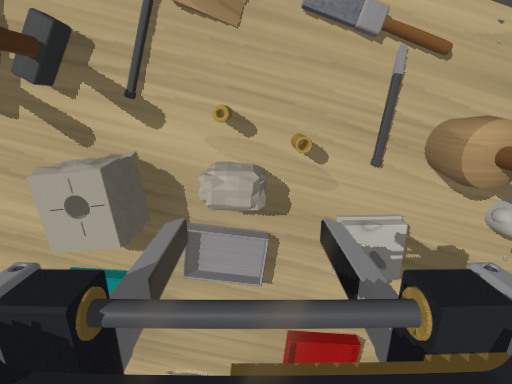

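The wrist view shows the left sleeve top at (222,113), the right one at (302,143) and the hole at (77,207). I'll enlarge the bores and locate the sleeves more exactly.

```bash
python3 - <<'E'
import cv2,numpy as np
from h import *
c=dict(np.load('w1.npz'));im=c['image']
o=[cv2.resize(im[v-18:v+18,u-20:u+20,::-1],None,fx=10,fy=10,interpolation=cv2.INTER_CUBIC) for u,v in((222,113),(302,144))]
cv2.imwrite('pics/bores.png',np.hstack(o))
P=cloud(c)
for n,(u,v) in dict(L=(222,113),R=(302,144)).items():
    Q=P[v-16:v+16,u-18:u+18].reshape(-1,3);Q=Q[(Q[:,2]>50)&(Q[:,2]<60)]
    print(n,len(Q),Q.mean(0).round(1),cv2.minEnclosingCircle(Q[:,:2].astype(np.float32)))
    g=cv2.cvtColor(im,cv2.COLOR_RGB2HSV)[v-16:v+16,u-18:u+18]
for n,z,(u0,v0,u1,v1) in (('carv',110,(35,150,150,250)),('offc',70,(195,155,270,215))):
    Q=P[v0:v1,u0:u1].reshape(-1,3);Q=Q[abs(Q[:,2]-z)<12];print(n,Q.min(0),Q.max(0))
print('hole',at_z(c,[(77,207)],110),'tops',at_z(c,[(222,113),(302,143)],55))
E
```

```text
L 181 [680.   59.9  55.1] ((680.427490234375, 60.30775451660156), 12.519499778747559)
R 140 [666.1 -72.1  54.9] ((665.848876953125, -72.47570037841797), 12.832003593444824)
carv [428.23258881 154.54278763  98.04465351] [574.30948004 296.05697843 113.12161748]
offc [533.81276315 -37.65377872  58.08630092] [609.11323593  72.68218259  81.52812649]
hole [[507.13848297 226.786985   110.        ]] tops [[680.89627463  57.44415701  55.        ]
 [667.1619688  -69.89927005  55.        ]]
```

View pics/bores.png

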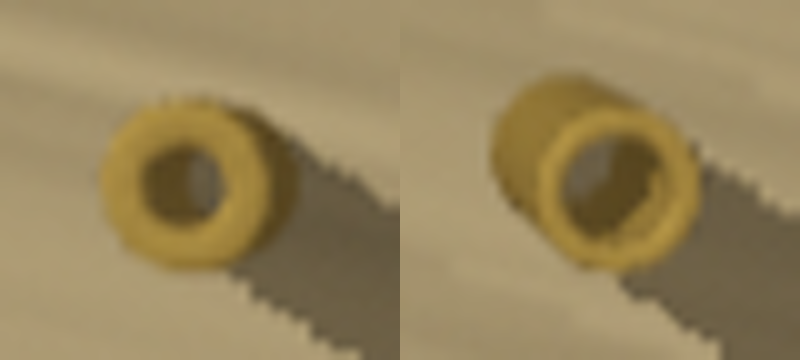

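The right sleeve's bore is about 17 mm (105/160 of its 26 mm width), so it fits. The left one is about 12.5 mm and goes to scrap first. I'll move above it and grasp it.

```bash
python3 -m jog '[2.5,-1.6,3,0,5,-3.2,6,0,7.5,-4.8,9.5,0,7.5,-4.8,13,0,7.5,-4.8,16,0,7.5,-4.8,17,0,7.5,-4.8,17,0]' 6
python3 - <<'E'
from cell import ctrl
from h import *
s=ctrl.get_state();print(rows(s,(680.5,59.5,30)))
c=ctrl.camera('wrist');P=cloud(c).reshape(-1,3);hsv=cv2.cvtColor(c['image'],cv2.COLOR_RGB2HSV).reshape(-1,3)
Q=P[(abs(P[:,2]-55)<5)&(np.hypot(P[:,0]-680,P[:,1]-60)<30)];print(len(Q),cv2.minEnclosingCircle(Q[:,:2].astype(np.float32)) if len(Q) else '')
E
```

```text
time: 2.57
tcp_pos: [678.2, 56.4, 127.4]
tool_rot: [-0.0, 0.993, 0.12, -0.004]
contact_force: [-0.5, 0.5, 0.1]
grip_width: 60.3
grasp_force: 0.0
[ 0.36 -0.24  9.74]
459 ((680.2283935546875, 60.158348083496094), 12.886815071105957)
```

```bash
python3 -m jog '[0.2,-0.2,2.5,0,0.2,-0.2,5,0,0.2,-0.2,7.5,0,0.2,-0.2,9.7,0,0.2,-0.2,9.7,0,0.2,-0.2,9.7,0]' 6; python3 -m jog '[0,0,0,0,0,0,0,0,0,0,0,0,0,0,0,0,0,0,0,0,0,0,0,0]' 1.5 30; python3 -m jog '[0,0,-3,0,0,0,-6,0,0,0,-9,0,0,0,-12,0,0,0,-15,0,0,0,-15,0]'
python3 - <<'E'
from cell import ctrl
from h import *
s=ctrl.get_state();print(rows(s,(432.5,6.3,80)))
E
```

```text
time: 3.12
tcp_pos: [683.4, 59.4, 35.4]
tool_rot: [0.0, 0.993, 0.12, 0.001]
contact_force: [0.3, -0.3, 0.4]
grip_width: 60.0
grasp_force: 0.0
time: 3.62
tcp_pos: [682.8, 60.3, 34.1]
tool_rot: [0.0, 0.993, 0.121, 0.001]
contact_force: [0.3, -0.5, 2.1]
grip_width: 25.5
grasp_force: 30.0
time: 4.12
tcp_pos: [686.0, 60.2, 190.4]
tool_rot: [0.001, 0.993, 0.121, 0.006]
contact_force: [0.5, 1.5, 0.1]
grip_width: 26.0
grasp_force: 30.0
[-26.03  -0.88  10.73]
```

```bash
python3 -m jog '[-3.5,0,0,0,-7,0,0,0,-10.5,-0.5,0,0,-14,-0.5,0,0,-17.5,-0.5,0,0,-21,-0.8,0,0,-24,-0.8,0,0,-25.8,-0.8,1,0,-25.8,-0.8,3,0,-25.8,-0.8,6,0]'; python3 -m jog '[0,0,0,0,0,0,0,0]'
python3 - <<'E'
from cell import ctrl
from h import *
s=ctrl.get_state();print(rows(s,(432.5,6.3,40)))
E
```

```text
time: 4.95
tcp_pos: [430.3, 5.8, 124.2]
tool_rot: [0.001, 0.993, 0.12, 0.003]
contact_force: [1.4, -0.3, -2.5]
grip_width: 25.7
grasp_force: 30.0
time: 5.12
tcp_pos: [428.1, 6.4, 122.1]
tool_rot: [-0.001, 0.993, 0.121, -0.002]
contact_force: [0.2, 0.6, -2.3]
grip_width: 25.7
grasp_force: 30.0
[0.46 0.13 8.21]
```

```bash
python3 -m jog '[0.3,0,3,0,0.3,0,6,0,0.3,0,7.5,0,0.3,0,8,0,0.3,0,8.2,0,0.3,0,8.2,0,0.3,0,8.2,0]';  python3 -m jog '[0,0,0.2,0,0,0,0.2,0,0,0,0.2,0,0,0,0.2,0]' 6 ; python3 -m jog '[0,0,-2,0,0,0,-5,0,0,0,-9,0,0,0,-13,0,0,0,-17,0,0,0,-17,0]'
python3 - <<'E'
from cell import ctrl
from h import *
s=ctrl.get_state();print(rows(s,(666.8,-71.5,130)))
c=ctrl.camera('wrist');P=cloud(c).reshape(-1,3)
Q=P[(abs(P[:,2]-59)<5)&(np.hypot(P[:,0]-432,P[:,1]-6)<50)];print(len(Q),cv2.minEnclosingCircle(Q[:,:2].astype(np.float32)) if len(Q) else '')
E
```

```text
time: 5.7
tcp_pos: [434.5, 6.7, 42.7]
tool_rot: [0.0, 0.993, 0.121, 0.001]
contact_force: [0.2, -0.7, -1.7]
grip_width: 25.4
grasp_force: 30.0
time: 6.03
tcp_pos: [433.4, 6.8, 40.0]
tool_rot: [0.0, 0.993, 0.121, 0.001]
contact_force: [-0.3, 0.6, -0.1]
grip_width: 48.9
grasp_force: 0.0
time: 6.53
tcp_pos: [438.0, 6.2, 217.2]
tool_rot: [0.002, 0.993, 0.121, 0.008]
contact_force: [0.8, 0.2, 0.8]
grip_width: 60.0
grasp_force: 0.0
[20.22 12.97  9.1 ]
261 ((432.2314453125, 6.43147087097168), 12.935381889343262)
```

The scrap sleeve stands in the tray at (432,6). Next is the good sleeve.

```bash
python3 -m jog '[3,2,0,0,6,4,0,0,9,6,0,0,12,8,1,0,15,10,3,0,18,12,5,0,20,13,7,0,20,13,8.5,0,20,13,8.5,0,20,13,8.5,0]'
python3 - <<'E'
from cell import ctrl
from h import *
s=ctrl.get_state()
c=ctrl.camera('wrist');P=cloud(c).reshape(-1,3)
Q=P[(abs(P[:,2]-55)<5)&(np.hypot(P[:,0]-667,P[:,1]+71)<30)];(x,y),r=cv2.minEnclosingCircle(Q[:,:2].astype(np.float32));print(x,y,r);print(rows(s,(x,y,32)))
E
```

```text
time: 7.42
tcp_pos: [656.4, -71.2, 121.8]
tool_rot: [-0.001, 0.993, 0.121, -0.003]
contact_force: [0.8, 0.2, 0.3]
grip_width: 60.2
grasp_force: 0.0
665.632080078125 -72.71233367919922 13.004237174987793
[0.9  0.39 8.98]
```

```bash
python3 -m jog '[0.9,0.3,2.5,0,0.9,0.3,5,0,0.9,0.3,7.5,0,0.9,0.3,8.8,0,0.9,0.3,8.8,0,0.9,0.3,8.8,0,0.9,0.3,8.8,0]' 6; python3 -m jog '[0,0,0,0,0,0,0,0,0,0,0,0,0,0,0,0,0,0,0,0,0,0,0,0]' 1.5 35; python3 -c "
from cell import ctrl;s=ctrl.get_state();print(s['tcp_pos'],s['tool_rot'])"; python3 -m jog '[0,0,-3,0,0,0,-6,0,0,0,-9,0,0,0,-12,0,0,0,-15,0,0,0,-15,0,0,0,-15,0]'
python3 - <<'E'
from cell import ctrl
from h import *
s=ctrl.get_state();print(s['tcp_pos'],rows(s,(511,-248,190)))
E
```

```text
time: 8.05
tcp_pos: [668.8, -72.4, 38.8]
tool_rot: [0.001, 0.993, 0.121, 0.002]
contact_force: [1.0, -0.8, 1.1]
grip_width: 60.1
grasp_force: 0.0
time: 8.55
tcp_pos: [667.8, -72.3, 36.6]
tool_rot: [0.0, 0.993, 0.121, 0.0]
contact_force: [-0.1, -0.5, 2.2]
grip_width: 24.8
grasp_force: 35.0
[667.75590979 -72.29443665  36.6116885 ] [9.15558214e-05 9.92699649e-01 1.20612580e-01 6.58662747e-05]
time: 9.13
tcp_pos: [668.7, -72.5, 188.1]
tool_rot: [0.001, 0.993, 0.121, 0.002]
contact_force: [-0.3, -0.6, -1.7]
grip_width: 24.8
grasp_force: 35.0
[668.66687776 -72.46339197 188.13440219] [-19.51  13.27  -0.23]
```

```bash
python3 -m jog '[-3,2,0,0,-6,4,0,0,-9,6,0,0,-12,8,0,0,-15,10,0,0,-18,12.2,0,0,-19.3,13.1,0,0,-19.3,13.1,0,0,-19.3,13.1,0,0,-19.3,13.1,0,0]'; python3 -m jog '[0,0,0,0,0,0,0,0]' 
python3 - <<'E'
from cell import ctrl
from h import *
s=ctrl.get_state();c=ctrl.camera('wrist');np.savez('w2.npz',**c);cv2.imwrite('pics/w2.png',c['image'][...,::-1])
print(s['tcp_pos'],s['tool_rot']);P=cloud(c).reshape(-1,3)
Q=P[(abs(P[:,2]-85)<2)&(np.hypot(P[:,0]-511,P[:,1]+248)<30)];print('pin',len(Q),Q.mean(0))
Q=P[(P[:,2]>48)&(P[:,2]<75)&(np.hypot(P[:,0]-511,P[:,1]+248)<30)];print('shaft',len(Q),np.mean(Q,0))
Q=P[(abs(P[:,2]-40)<3)&(np.hypot(P[:,0]-511,P[:,1]+248)<100)];print('pl',len(Q),cv2.minAreaRect(Q[:,:2].astype(np.float32)))
Q=P[(P[:,2]>s['tcp_pos'][2]-45)&(P[:,2]<s['tcp_pos'][2]-3)&(np.hypot(P[:,0]-511,P[:,1]+248)<40)];print('sl',len(Q),Q.min(0) if len(Q) else '',Q.max(0) if len(Q) else '')
E
```

```text
time: 9.97
tcp_pos: [511.7, -244.7, 185.1]
tool_rot: [-0.001, 0.993, 0.121, -0.001]
contact_force: [0.3, 0.5, -0.5]
grip_width: 24.8
grasp_force: 35.0
time: 10.13
tcp_pos: [512.3, -244.5, 185.9]
tool_rot: [-0.0, 0.993, 0.121, -0.0]
contact_force: [0.0, 0.7, -1.5]
grip_width: 24.8
grasp_force: 35.0
[ 512.32594633 -244.54261909  185.91961175] [-3.60197999e-04  9.92596917e-01  1.21454480e-01 -1.98779379e-04]
pin 52 [ 509.98837867 -252.28512091   84.81793954]
shaft 71 [ 514.57832803 -250.74558661   62.5504211 ]
pl 7047 ((510.1477355957031, -251.91372680664062), (110.76673889160156, 112.08267211914062), 14.793785095214844)
sl 553 [ 500.9493522  -255.78410703  151.09114662] [ 523.21120938 -232.29239057  182.87882037]
```

View pics/w2.png

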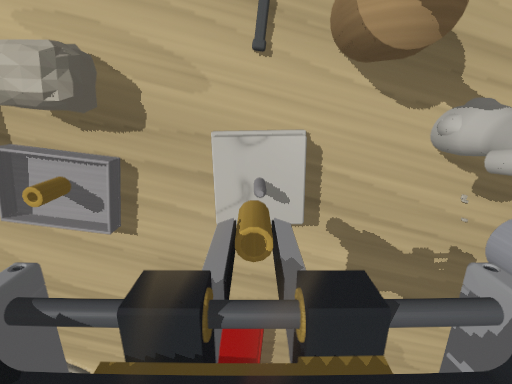

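The wrist view shows the held sleeve at (254,228), the pin tip just beyond it at (259,187), and the scrap sleeve standing in the tray. I'll fit the held sleeve's axis and compare it with the pin in the same picture.

```bash
cat >> h.py <<'E'
def sleeve(c,tcp):
    "axis (x,y) of the held sleeve from its visible flank, vertical axis with free tilt"
    from scipy.optimize import least_squares
    P=cloud(c).reshape(-1,3);hsv=cv2.cvtColor(c['image'],cv2.COLOR_RGB2HSV).reshape(-1,3)
    Q=P[(P[:,2]>tcp[2]-38)&(P[:,2]<tcp[2]+12)&(np.hypot(*(P[:,:2]-tcp[:2]).T)<25)&(hsv[:,1]>110)&(hsv[:,0]>12)&(hsv[:,0]<32)]
    z0=tcp[2]-36.6
    f=lambda p:np.hypot(Q[:,0]-p[0]-p[2]*(Q[:,2]-z0),Q[:,1]-p[1]-p[3]*(Q[:,2]-z0))-13
    r=least_squares(f,[tcp[0],tcp[1],0,0],loss='soft_l1');return r.x,len(Q),np.abs(r.fun).mean(),Q[:,2].min()
E
python3 - <<'E'
from h import *
c=dict(np.load('w2.npz'));t=np.array([512.33,-244.54,185.92])
np.set_printoptions(suppress=True,precision=3);x,*r=sleeve(c,t);print(x,r)
P=cloud(c).reshape(-1,3)
Q=P[(P[:,2]>47)&(P[:,2]<75)&(np.hypot(P[:,0]-511,P[:,1]+251)<14)]
from scipy.optimize import least_squares
r=least_squares(lambda p:np.hypot(Q[:,0]-p[0],Q[:,1]-p[1])-7,[510,-252],loss='soft_l1');print('pin shaft',len(Q),r.x,np.abs(r.fun).mean())
d=r.x-x[:2];xt=np.array([.9705,.2411]);yt=np.array([.2411,-.9705]);print('tool shift',d@xt,d@yt)
E
```

```text
[ 508.754 -246.103    0.075    0.078] [1035, np.float64(1.8469675722335093), np.float64(151.92923595572194)]
pin shaft 73 [ 509.106 -252.146] 0.13742428961367864
tool shift -1.1158713958742532 5.949894443518046
```

```bash
sed -i 's/P\[:,2\]<tcp\[2\]+12)/P[:,2]<tcp[2]-2)/' h.py; python3 - <<'E'
from h import *
c=dict(np.load('w2.npz'));t=np.array([512.33,-244.54,185.92])
np.set_printoptions(suppress=True,precision=3);x,*r=sleeve(c,t);print(x,r)
for dz in (17.5,32):print(x[:2]+x[2:]*dz)
E
```

```text
[ 509.021 -245.298    0.056    0.013] [543, np.float64(1.3788699428501994), np.float64(151.92923595572194)]
[ 509.995 -245.068]
[ 510.803 -244.877]
```

```bash
python3 - <<'E'
from h import *
c=dict(np.load('w2.npz'));t=np.array([512.33,-244.54,185.92]);np.set_printoptions(suppress=True,precision=1)
P=cloud(c);hsv=cv2.cvtColor(c['image'],cv2.COLOR_RGB2HSV)
for v in range(198,262,4):
    m=[u for u in range(225,285) if hsv[v,u,1]>110 and 12<hsv[v,u,0]<32]
    if m:
        print(v,m[0],m[-1],len(m));
        xt=np.array([.9705,.2411]);yt=np.array([.2411,-.9705])
        for u in m[::5]:
            d=P[v,u,:2]-t[:2];print('   (%.1f %.1f %.1f)'%(d@xt,d@yt,P[v,u,2]),end='')
        print()
E
```

```text
202 246 260 15
   (8.7 -6.0 153.2)   (9.9 -2.0 156.5)   (10.2 2.0 157.5)
206 242 265 24
   (6.4 -9.2 156.2)   (9.3 -5.0 164.4)   (10.4 -1.1 167.4)   (10.4 2.7 167.3)   (8.5 6.7 162.0)
210 239 267 29
   (3.0 -11.6 156.3)   (8.6 -7.0 171.2)   (9.9 -3.2 174.8)   (10.0 0.4 174.8)   (9.6 4.1 173.8)   (7.7 8.0 168.8)
214 239 268 30
   (3.7 -11.1 166.9)   (8.0 -6.8 177.8)   (10.0 -3.1 183.1)   (10.0 0.4 182.9)   (9.6 4.0 181.9)   (7.7 7.7 177.2)
218 238 269 32
   (3.0 -11.5 173.2)   (7.8 -7.3 185.0)   (9.9 -3.7 190.1)   (10.3 -0.3 191.2)   (10.2 3.1 190.9)   (8.5 6.7 186.8)   (4.2 10.7 176.3)
222 238 269 32
   (3.8 -11.0 182.8)   (8.1 -7.0 192.8)   (9.8 -3.5 196.8)   (10.7 -0.2 198.9)   (10.4 3.0 198.1)   (8.6 6.4 193.9)   (4.5 10.3 184.4)
226 237 270 34
   (3.1 -11.4 188.2)   (8.1 -7.4 199.5)   (9.5 -4.0 202.7)   (9.7 -0.9 203.0)   (10.0 2.3 203.8)   (9.1 5.5 201.7)   (6.7 9.0 196.3)
230 236 271 36
   (1.9 -11.9 192.2)   (6.8 -7.9 202.8)   (7.6 -4.7 204.5)   (7.7 -1.5 204.7)   (7.5 1.7 204.2)   (7.9 4.8 205.2)   (7.0 8.1 203.3)   (3.0 11.9 194.4)
234 236 272 37
   (3.3 -11.3 201.3)   (4.9 
[... 401 characters left out ...]
1.0 1.2 184.6)   (-9.1 4.7 188.3)   (-5.1 7.9 196.2)   (-0.3 10.6 205.5)
246 235 272 38
   (-3.5 -11.8 204.8)   (-3.6 -8.6 204.7)   (-8.2 -5.7 195.9)   (-10.1 -2.4 192.3)   (-10.3 1.1 192.0)   (-9.4 4.6 193.7)   (-5.6 7.7 200.9)   (-3.1 10.7 205.5)
250 236 271 36
   (-6.3 -11.2 205.1)   (-6.8 -8.0 204.1)   (-9.0 -4.9 200.1)   (-10.5 -1.6 197.3)   (-10.3 1.8 197.7)   (-9.6 5.1 199.0)   (-6.7 8.2 204.2)   (-6.2 11.4 205.2)
254 238 269 32
   (-9.0 -10.0 205.3)   (-9.6 -6.8 204.2)   (-10.0 -3.5 203.6)   (-11.2 -0.2 201.4)   (-10.3 3.0 203.0)   (-8.9 6.2 205.5)   (-9.5 9.5 204.4)
258 242 265 24
   (-131.2 -17.2 0.8)   (-11.9 -4.1 205.3)   (-12.5 -0.9 204.3)   (-12.0 2.4 205.2)   (-12.1 5.6 204.9)
```

The sleeve axis is at tool (-2.5, 0) mm and upright, with its lower end 36 mm below the TCP. I'll shift by (-2, +7) mm and lower to just above the tip, then look again.

```bash
python3 -m jog '[-0.1,0.4,1,0,-0.2,0.7,2.5,0,-0.2,0.7,4,0,-0.2,0.7,5,0,-0.2,0.7,5.2,0,-0.2,0.7,5.2,0,-0.2,0.7,5.2,0]'
cat >> h.py <<'E'
def pinfit(c,z0,z1,g):
    from scipy.optimize import least_squares
    P=cloud(c).reshape(-1,3);hsv=cv2.cvtColor(c['image'],cv2.COLOR_RGB2HSV).reshape(-1,3)
    Q=P[(P[:,2]>z0)&(P[:,2]<z1)&(np.hypot(P[:,0]-g[0],P[:,1]-g[1])<12)&(hsv[:,1]<90)]
    r=least_squares(lambda p:np.hypot(Q[:,0]-p[0],Q[:,1]-p[1])-7,g,loss='soft_l1');return r.x,len(Q),np.abs(r.fun).mean()
def flank(c,t):
    "sleeve front flank in tool xy, fitted as circle r=13 -> world"
    from scipy.optimize import least_squares
    P=cloud(c).reshape(-1,3);hsv=cv2.cvtColor(c['image'],cv2.COLOR_RGB2HSV).reshape(-1,3);d=P-t
    xt=d[:,0]*.9705+d[:,1]*.2411
    Q=P[(np.hypot(d[:,0],d[:,1])<20)&(d[:,2]>-34)&(d[:,2]<14)&(xt>2)&(hsv[:,1]>110)&(hsv[:,0]>12)&(hsv[:,0]<32)]
    r=least_squares(lambda p:np.hypot(Q[:,0]-p[0],Q[:,1]-p[1])-13,t[:2],loss='soft_l1');return r.x,len(Q),np.abs(r.fun).mean()
E
python3 - <<'E'
from cell import ctrl
from h import *
np.set_printoptions(suppress=True,precision=2)
o=dict(np.load('w2.npz'));print('old',flank(o,np.array([512.33,-244.54,185.92])))
s=ctrl.get_state();t=s['tcp_pos'];c=ctrl.camera('wrist');np.savez('w3.npz',**c)
f=flank(c,t);p=pinfit(c,46,76,[510,-252]);print(t,f,p)
d=p[0]-f[0];print('tool shift mm',d@[.9705,.2411],d@[.2411,-.9705])
a=c['image'][150:330,160:360,::-1];cv2.imwrite('pics/w3.png',cv2.resize(a,None,fx=3,fy=3))
E
```

```text
time: 10.77
tcp_pos: [511.8, -253.0, 134.7]
tool_rot: [0.0, 0.993, 0.121, 0.0]
contact_force: [0.0, -0.1, -0.9]
grip_width: 24.9
grasp_force: 35.0
old (array([ 509.64, -245.24]), 720, np.float64(0.18546093934039318))
[ 511.83 -253.04  134.72] (array([ 509.13, -253.73]), 733, np.float64(0.19318058547852984)) (array([ 509.13, -252.24]), 129, np.float64(0.135310883177744))
tool shift mm 0.35586008161364846 -1.4437594056794543
```

View pics/w3.png

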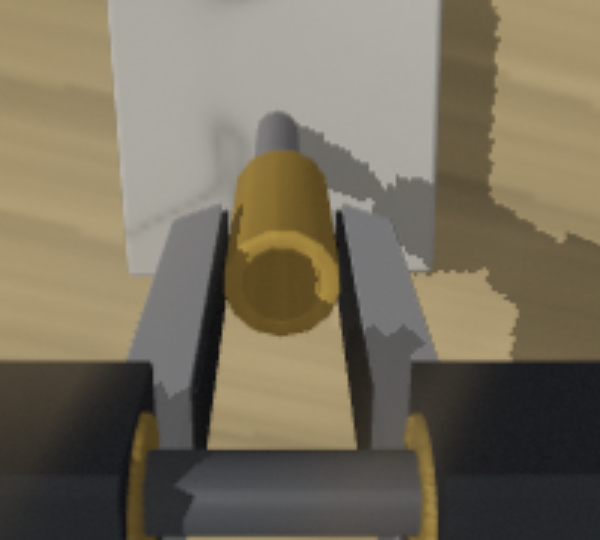

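The pin tip shows just left of the sleeve's centre (at 279 against 284 in the crop), which agrees with the fit. I'll correct -1.4 mm in y and go down in stages, watching the force.

```bash
python3 -m jog '[0,-0.14,0.5,0,0,-0.14,1,0,0.03,-0.14,1.4,0,0.03,-0.14,1.8,0,0.03,-0.14,2.1,0,0.03,-0.14,2.1,0,0.03,-0.14,2.1,0]'; python3 -m jog '[0,0,0.3,0,0,0,0.6,0,0,0,0.6,0,0,0,0.6,0]'
```

```text
time: 11.4
tcp_pos: [511.3, -251.5, 113.2]
tool_rot: [-0.0, 0.993, 0.121, -0.0]
contact_force: [0.7, 0.0, -1.1]
grip_width: 24.9
grasp_force: 35.0
time: 11.73
tcp_pos: [511.2, -251.4, 107.3]
tool_rot: [-0.0, 0.993, 0.121, -0.0]
contact_force: [-0.0, -0.1, -1.7]
grip_width: 24.6
grasp_force: 35.0
```

No force with the lower end at 71 mm, below the bevel, so the pin is in the bore. I'll continue down to the plinth.

```bash
python3 -m jog '[0,0,0.7,0,0,0,1.4,0,0,0,2,0,0,0,2.5,0,0,0,2.7,0,0,0,2.7,0]'; python3 -m jog '[0,0,0.2,0,0,0,0.3,0,0,0,0.4,0,0,0,0.4,0,0,0,0.4,0]'
```

```text
time: 12.23
tcp_pos: [510.9, -251.2, 79.5]
tool_rot: [-0.001, 0.993, 0.121, -0.001]
contact_force: [0.6, 0.5, 0.3]
grip_width: 24.6
grasp_force: 35.0
time: 12.65
tcp_pos: [511.5, -251.6, 76.6]
tool_rot: [0.0, 0.993, 0.121, 0.0]
contact_force: [0.2, -0.3, -0.6]
grip_width: 24.7
grasp_force: 35.0
```

```bash
python3 -m jog '[0,0,0.1,0,0,0,0.1,0,0,0,0.1,0,0,0,0.1,0]';python3 -m jog '[0,0,0.08,0,0,0,0.08,0,0,0,0.08,0,0,0,0.08,0]'
```

```text
time: 12.98
tcp_pos: [511.6, -251.6, 76.6]
tool_rot: [0.0, 0.993, 0.121, 0.0]
contact_force: [-1.5, 1.2, 4.6]
grip_width: 24.8
grasp_force: 35.0
time: 13.32
tcp_pos: [511.6, -251.5, 76.6]
tool_rot: [0.0, 0.993, 0.121, 0.001]
contact_force: [-3.2, 1.8, 10.4]
grip_width: 24.6
grasp_force: 35.0
```

The sleeve is seated: the push builds up to 10 N and the height no longer changes. I'll lift straight off, then carry it to the carving.

```bash
python3 -m jog '[0,0,-1,0,0,0,-3,0,0,0,-5.5,0,0,0,-8.5,0,0,0,-11.5,0,0,0,-13.5,0,0,0,-13.5,0]'; python3 -m jog '[0.6,-2.3,0,0,1.2,-4.6,0,0,1.8,-7,0,0,2.4,-9.4,0,0,3,-12,0,0,3.6,-14.5,0,0,4.2,-17,0,0,4.8,-19,0,0,5.3,-21,0,0,5.8,-23,0,0]'; python3 -m jog '[0.6,-2.3,0,0,1.2,-4.6,0,0,1.8,-7,0,0,2.4,-9.4,0,0,3,-12,0,0,3.6,-14.5,0,0,4.2,-17,0,0,4.8,-19,0,0,5.1,-20.2,0,0,5.1,-20.2,0,0]';python3 -m jog '[0,0,0,0,0,0,0,0,0,0,0,0]'
cat > look.py <<'E'
from cell import ctrl
from h import *
import sys
np.set_printoptions(suppress=True,precision=2)
s=ctrl.get_state();t=s['tcp_pos'];c=ctrl.camera('wrist');n=sys.argv[1];np.savez(n+'.npz',**c);cv2.imwrite(f'pics/{n}.png',c['image'][...,::-1])
P=cloud(c);f=flank(c,t);print('t',t,'sleeve',f)
# stone-top plane and the hole as the gap in it
q=P.reshape(-1,3);T=q[(abs(q[:,2]-110)<6)&(np.hypot(q[:,0]-500,q[:,1]-230)<55)];print('top z',np.median(T[:,2]))
b=q[(q[:,2]<98)&(q[:,2]>30)&(np.hypot(q[:,0]-507,q[:,1]-228)<25)];print('below',len(b))
E
python3 look.py w4
```

```text
time: 13.9
tcp_pos: [514.0, -253.2, 214.9]
tool_rot: [0.003, 0.993, 0.121, 0.004]
contact_force: [0.1, -0.7, -0.4]
grip_width: 24.7
grasp_force: 35.0
time: 14.73
tcp_pos: [511.7, -13.1, 208.0]
tool_rot: [-0.0, 0.993, 0.121, -0.001]
contact_force: [0.4, 0.3, -1.6]
grip_width: 24.9
grasp_force: 35.0
time: 15.57
tcp_pos: [513.1, 196.0, 208.2]
tool_rot: [-0.0, 0.993, 0.122, -0.001]
contact_force: [-0.0, -0.6, -1.6]
grip_width: 24.7
grasp_force: 35.0
time: 15.82
tcp_pos: [513.7, 192.7, 209.4]
tool_rot: [0.0, 0.993, 0.12, -0.0]
contact_force: [0.4, -0.1, -1.3]
grip_width: 24.7
grasp_force: 35.0
t [513.72 192.73 209.39] sleeve (array([510.99, 192.04]), 730, np.float64(0.1778800279502842))
top z 110.5305992412708
below 734
```

View pics/w4.png

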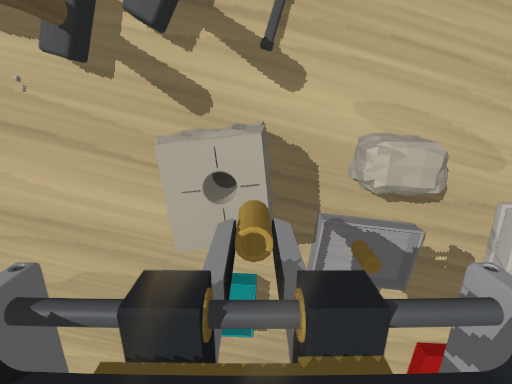

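The hole's mouth is at (220,187) with the pencil cross around it, clear of the sleeve at (254,228). I'll fit the mouth's rim on the stone's top plane.

```bash
cat > hole.py <<'E'
from h import *
import sys
np.set_printoptions(suppress=True,precision=2)
n=sys.argv[1];g=np.float64(sys.argv[2:4]);t=np.float64(sys.argv[4:7])
c=dict(np.load(n+'.npz'));P=cloud(c)
m=((P[...,2]<108.5)&(np.hypot(P[...,0]-g[0],P[...,1]-g[1])<32)).astype(np.uint8)
k,l,st,ce=cv2.connectedComponentsWithStats(m);i=1+st[1:,4].argmax();m=(l==i).astype(np.uint8);print(st[i],ce[i])
ct=max(cv2.findContours(m,0,cv2.CHAIN_APPROX_NONE)[0],key=len)[:,0]
W=at_z(c,ct,110.0)[:,:2];(x,y),r=cv2.minEnclosingCircle(W.astype(np.float32))
A=np.c_[2*W,np.ones(len(W))];s=np.linalg.lstsq(A,(W**2).sum(1),rcond=None)[0];R=np.sqrt(s[2]+s[0]**2+s[1]**2)
print('encl',x,y,r,'lsq',s[:2],R)
f=flank(c,t);d=s[:2]-f[0];print('sleeve',f[0],'tool shift mm',d@[.9705,.2411],d@[.2411,-.9705])
E
python3 hole.py w4 507 228 513.72 192.73 209.39
```

```text
[203 172  35  33 863] [220.18 187.31]
encl 506.994384765625 226.9374237060547 18.119251251220703 lsq [507.15 226.92] 17.281897671430894
sleeve [510.99 192.04] tool shift mm 4.682393137871857 -34.78031786080277
```

```bash
python3 -m jog '[0.2,-1.7,0,0,0.47,-3.48,0,0,0.47,-3.48,1.5,0,0.47,-3.48,3,0,0.47,-3.48,4,0,0.47,-3.48,4.7,0,0.47,-3.48,4.7,0,0.47,-3.48,4.7,0,0.47,-3.48,4.7,0]';python3 -m jog '[0,0,0,0,0,0,0,0,0,0,0,0]'
python3 look.py w5; python3 - <<'E'
from cell import ctrl
from h import *
c=ctrl.camera('scene');cv2.imwrite('pics/s5.png',cv2.resize(c['image'][90:320,130:470,::-1],None,fx=2,fy=2))
w=ctrl.camera('wrist');P=cloud(w).reshape(-1,3)
t=ctrl.get_state()['tcp_pos'];d=P-[507.1,226.9,0];h=np.hypot(d[:,0],d[:,1])
hsv=cv2.cvtColor(w['image'],cv2.COLOR_RGB2HSV).reshape(-1,3)
Q=P[(h<16)&(P[:,2]>112)&(P[:,2]<190)&(hsv[:,1]>110)];print('sleeve z',Q[:,2].min(),Q[:,2].max(),'tcp',t)
E
```

```text
time: 16.62
tcp_pos: [510.7, 228.8, 163.3]
tool_rot: [-0.0, 0.993, 0.12, 0.001]
contact_force: [0.2, -0.6, -0.8]
grip_width: 24.7
grasp_force: 35.0
time: 16.87
tcp_pos: [510.3, 229.0, 163.2]
tool_rot: [-0.0, 0.993, 0.121, 0.001]
contact_force: [-0.7, -0.6, -1.7]
grip_width: 24.9
grasp_force: 35.0
t [510.32 229.01 163.17] sleeve (array([507.62, 228.33]), 737, np.float64(0.1830165454281327))
top z 110.52763024302656
below 452
sleeve z 127.87602969235346 183.7175593019491 tcp [510.08742216 229.0068577  162.84936373]
```

View pics/s5.png

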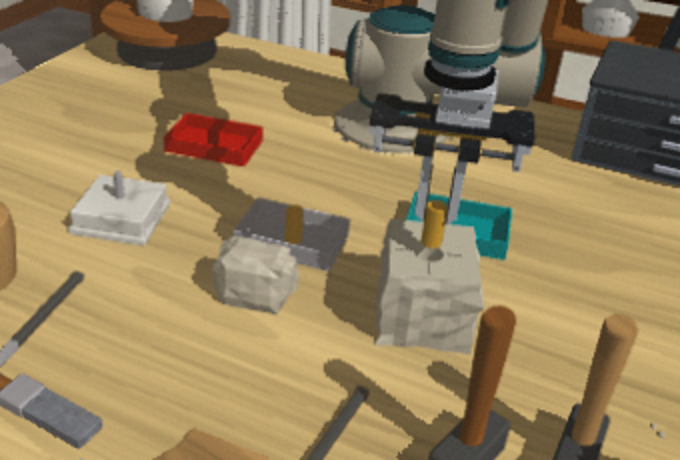

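View pics/w5.png

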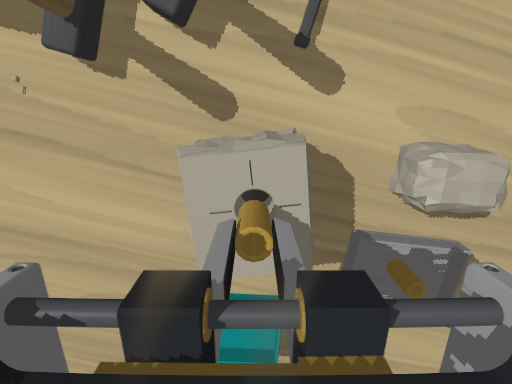

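The scene view shows the sleeve upright over the hole and the scrap sleeve standing in the grey tray. In the wrist view the hole's mouth is centred at about u=253 against u=254 for the sleeve. I'll trim by about 1 mm, settle, and check.

```bash
python3 -m jog '[-0.06,0.1,0,0,-0.06,0.1,0,0,-0.06,0.1,0,0,-0.06,0.1,0,0,-0.06,0.1,0,0]';python3 -m jog '[0,0,0,0,0,0,0,0,0,0,0,0,0,0,0,0,0,0,0,0,0,0,0,0]'; python3 look.py w6; python3 - <<'E'
from h import *
c=dict(np.load('w6.npz'));P=cloud(c).reshape(-1,3);print('scrap top',[round(float(v),1) for v in P[(abs(P[:,2]-59)<5)&(np.hypot(P[:,0]-432,P[:,1]-6)<40)].mean(0)])
E
```

```text
time: 17.43
tcp_pos: [509.7, 227.8, 162.6]
tool_rot: [0.0, 0.993, 0.121, -0.0]
contact_force: [0.1, 0.1, -1.2]
grip_width: 24.8
grasp_force: 35.0
time: 17.93
tcp_pos: [509.7, 227.8, 162.6]
tool_rot: [0.0, 0.993, 0.121, -0.0]
contact_force: [-0.1, 0.3, -2.1]
grip_width: 24.6
grasp_force: 35.0
t [509.66 227.83 162.61] sleeve (array([506.96, 227.13]), 733, np.float64(0.18043866345387208))
top z 110.53610343477541
below 485
scrap top [433.2, 8.5, 58.4]
```

The sleeve axis is 0.3 mm from the hole's centre, its lower end is about 16 mm above the stone, and the arm is still. I'll hand the job in.

```bash
python3 -c "
from cell import ctrl;print(ctrl.sign_off())"
```

```text
the job is handed in; nothing more can be done
None
```

The job is handed in: the 17 mm-bore sleeve went right down the pin onto the plinth and is now held upright about 16 mm above the stone, within 1 mm of the hole's centre by my measurement; the 12 mm one stands released in the scrap tray, and no verdict came back.

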